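Free the beeswax from behind the bottles

TASK

The puck of beeswax is penned in at the middle of the round stand. First clear the two bottles and the thread spool that stand round it into the shallow tray, upright; then lay the wax flat in the middle of the small round cork pad; and only then put the bottles and the spool back on the stand, each upright on the very cork disc it came from. Tip nothing over, and leave the yellow bottle and the small black spool behind the work where they are.

Things in the scene. Friction and masses are not known exactly. Their poses are not given: they have to be found in the camera images.
- stand: round light-wood stand, a disc 190 mm across and 12 mm high, fixed to the bench. Origin: centre of its underside; z up. Flush in its top (12 mm above the origin) lie four cork discs, for looks only: a middle one (43 mm) at the centre, and three (51 mm) with centres 50 mm from it, at (50, 0), (-25, 43) and (-25, -43) mm in the stand's axes. The two bottles and the spool stand on these three in any arrangement, the wax on the middle one
- cream_bottle: cream bottle with black cap, loose, round, 44 mm across the body, 95 mm tall (body to 75 mm, then shoulder and narrower cap), about 0.1 kg. Origin: centre of its underside; z up its axis
- brown_bottle: brown bottle with black cap, loose, round, 40 mm across the body, 85 mm tall (body to 65 mm, then shoulder and narrower cap), about 0.1 kg. Origin: centre of its underside; z up its axis
- spool: large thread spool with brown thread, loose, round, 62 mm tall, pale flanges 48 mm across at its foot (9 mm thick) and its top (8 mm thick), 43 mm across the thread between; about 50 g, stands on end. Origin: centre of its underside; z up its axis
- wax: puck of yellow beeswax, loose, a flat round 42 mm across and 13 mm high, about 30 g, at the middle of the stand; the things round it leave only some 5 mm beside it. Origin: centre of its underside; z up
- tray: shallow open wooden tray with a dark lining, 200 mm (its x) by 170 mm (its y), rim 16 mm high, walls 5 mm thick, inner floor 5 mm above its origin; empty, fixed to the bench. It is the side area. Origin: centre of its underside; z up
- wax_pad: low round dark-wood pad with a cork face, 70 mm across, top 8 mm above its origin, fixed to the bench, empty: the place for the wax. Origin: centre of its underside; z up. Fixed things to keep clear of: a bench vice 90 mm tall on the robot's side of the pad (about x 0.31 to 0.44, y 0.02 to 0.10 m), a clear bin 240 mm tall at the left (y over 0.42 m, x over 0.41 m), an eyelet press up to 390 mm tall at the right (y under -0.33 m)
- yellow_bottle: bystander, loose: yellow bottle with black cap, 54 mm across, 120 mm tall, at the back right. Origin: centre of its underside
- small_spool: bystander, loose: small spool with black thread, 41 mm across, 50 mm tall, standing alone at the back before the drawers. Origin: centre of its underside

How it is judged:
By the outcome, as a careful person would: the job done as asked, in the order asked, and still so for the second after the job is handed in, with the robot touching nothing.
It also fails if it takes over 136 s, if anything falls off the work surface, if the arm or the gripper's body presses on something with over 40 N, if the wrist force passes 120 N, or if a joint passes its speed limit or range.

ROBOT

A 6-joint arm with a two-finger parallel gripper is mounted at the origin on a cart in front of the work surface, level with it; the furniture and walls round the work are solid. World frame = base frame: x ahead of the robot, y to its left, z up, the work surface at z = 0. Lengths are in m, angles in rad, forces in N, time in s.
With the tool pointing down it reaches from about 0.325 to 0.775 m from the base axis. Payload 5.5 kg.
Tool frame: the origin (TCP) lies midway between the tips of the shut fingers; the grasp point (between the pads) lies 19 mm behind it; z points along the fingers, y is the line along which they close (so a half turn about z gives the same grasp; the last joint's range is limited). The gripper opens to 85 mm and grips with 20 to 120 N. Pads are 22 mm wide; open, the fingers measure 114 mm over their backs; the gripper's body (76 mm by 85 mm) begins 54 mm behind the grasp point. The pads swing forward as they close: fully open they stand 13 mm farther back than shut.
Start: joints at [-1.196, 0.091, 1.231, -0, 1.82, -0.057], TCP at [0.251, -0.545, 0.231] pointing down, gripper open.
Joint ranges: [-2.87, 2.87], [-0.86, 2.18], [0.17, 2.46], [-1.51, 4.65], [0.06, 2.69], [-2.65, 2.65]. Speed limits (rad/s): [2.57, 2.57, 3.01, 3.14, 3.14, 3.14].

INTERFACE

Orientations are given as a unit quaternion [x, y, z, w].
In Python, from bench import ctrl gives the robot as it stands.
- The arm moves only by the tool send_rows, never from a script. Its argument "steps" is one flat list of numbers, 4 for each row, row after row: the shift along the tool's x, y, z in units of 30 cm (1.0 is 30 cm), then the turn about the tool's z in units of 90 degrees (1.0 is 90 degrees). A call has 1 to 20 rows; each row is the pose to reach, as a shift and turn from the pose commanded when the call began, along the tool's axes at that moment; what a row does not reach only later rows make up. A row lasts 1/10 s, in which the tool goes at most 50 mm and 8.59 degrees, less where a joint would pass 70% of its speed; a pose out of reach is approached as far as the arm can. A call with a number of a shift or a turn outside -1 to 1 is refused whole. A call with a gripper value outside its range is refused whole. "fingers" is the opening, from 0 (shut) to 1 (fully open), set as the call begins (left out, the last holds). The fingers move at their own pace and stop on an object; "grip_force" is the grip in N (left out, the last holds). Time passes only in rows, so rows that repeat a pose let the fingers close. It gives the time, the measured TCP pose, the force, the opening and the grip force at its end, in the units of the state.
- ctrl.sense(): the state, without advancing time (a new reading comes with each control period).
- ctrl.get_image(name): name is "scene" or "top" or "wrist"; returns a dict with "pixels" (400x640x3 uint8, blue, green, red), "camera_matrix" (3x3 intrinsics, pixels), "extrinsics" (4x4, takes a point from world to camera coordinates); the wrist camera has in their place "hand_eye" (4x4, takes a point from camera to tool coordinates, whose origin is the TCP and whose axes are the flange's). Camera axes: x right, y down, z forward; pixel columns grow to the right and rows downward; lengths in m; the calibration is good to about 2 mm. A picture is of the moment at which its call begins: read the wrist's pose just before it. There is no depth.
- ctrl.close_job(): hands the job in; it is judged then, once.
Trained networks look in the newest picture that a camera, given by its name, has taken for a name from the list of things; names that differ only in an ending like _2 or _b are one class to them, and where a whole thing is asked for, a point or a joint stands for the part that bears it (a point fixed in the world has none). Each returns a list of dicts, best first, with "confidence" (0 to 1); they miss things now and then, are a little off and sometimes report something else, mostly with a low value. They report only what shows in the picture. A call takes as long as a camera call.
- ctrl.boxes_of(target, camera): "location" ([row, column] in pixels, amid what is visible of it).
- ctrl.mark_of(target, camera): "location" ([row, column] in pixels: a listed point, or the origin of a listed thing).
The state is a dict: "time_s": time; "q": joint angles; "qd": joint speeds; "effort": joint torques, N m; "eef_pos": TCP position; "tcp_rot": TCP orientation; "ft_force": force on the tool from outside, world axes, zero at the start; "wrist_torque": the same for the moment, N m; "opening": finger opening in m; "gripper_force": force on a finger pad.
Only numpy, scipy, OpenCV 4.12 (cv2) and the standard library are available. Lean on these libraries where they do the work, as an engineer would, in place of code of your own. Each camera call takes 0.05 s, during which the arm holds its last target. There are 200 camera calls.

## Working session

There is one attempt and no reset: what is moved stays moved. The work goes in short steps, Python scripts to look and compute and a tool call to move; the robot and the scene stay as the last step left them, time stands still between calls to the robot, and variables do not carry over. Pictures are saved under pics/ and viewed, at most 14 in all, crops included, and the job is handed in when it is done.

Besides the shell and the picture viewer there is one more tool, called after "Emit:" as a command line: name --argument value ..., lists and objects as JSON in quotes. send_rows: Moves the arm, as the interface text tells. Its arguments: {"type":"object","properties":{"steps":{"type":"array"},"fingers":{"type":"number"},"grip_force":{"type":"number"}},"required":["steps"]}

```bash
mkdir -p pics; ls; cat > h.py <<'E'
import numpy as np, cv2
from bench import ctrl
def ray(im,loc,z):
    K=np.array(im["camera_matrix"]);T=np.array(im["extrinsics"])
    d=np.linalg.inv(K)@[loc[1],loc[0],1]; R=T[:3,:3];c=-R.T@T[:3,3]; d=R.T@d
    return c+d*(z-c[2])/d[2]
E
python3 - <<'E'
from h import *
s=ctrl.sense(); print(s)
for cam in ("scene","top"):
    im=ctrl.get_image(cam); cv2.imwrite(f"pics/{cam}0.png",im["pixels"])
    for t,z in [("stand",0.0),("cream_bottle",.012),("brown_bottle",.012),("spool",.012),("wax",.012),("tray",0),("wax_pad",0),("yellow_bottle",0),("small_spool",0)]:
        for r in ctrl.mark_of(t,cam)[:2]:
            print(cam,t,round(r["confidence"],2),np.round(r["location"],1),np.round(ray(im,r["location"],z),4))
E
```

```text
pics
{'time_s': 0.0, 'q': array([-1.19567807e+00,  9.18955137e-02,  1.23189481e+00, -6.68209055e-06,
        1.81981275e+00, -5.67409423e-02]), 'qd': array([ 0.00042414, -0.00162337, -0.00056916, -0.00089998,  0.00150365,
        0.0002686 ]), 'effort': array([-1.02192502e-03, -4.58729160e+01, -4.18021667e+01, -7.24276038e-05,
        1.17281475e-02,  1.83721539e-06]), 'eef_pos': array([ 0.25100465, -0.54465767,  0.23012389]), 'tcp_rot': array([ 9.76777327e-01,  2.14254623e-01, -1.62540634e-04, -9.91985189e-04]), 'ft_force': array([-0.22093164,  0.86165145, -0.85710484]), 'wrist_torque': array([-0.02194885,  0.00886831,  0.01408576]), 'gripper_force': 0.0, 'opening': 0.0856420999761052}
scene stand 0.96 [334.  364.1] [0.5259 0.2449 0.    ]
scene cream_bottle 0.57 [310.1 378. ] [0.4976 0.2008 0.012 ]
scene cream_bottle 0.57 [328.4 365.2] [0.5244 0.2378 0.012 ]
scene brown_bottle 0.8 [356.  378.3] [0.5018 0.2888 0.012 ]
scene brown_bottle 0.37 [179.8 360.4] [ 0.523  -0.1289  0.012 ]
scene spool 0.91 [329.  337.8] [0.5775 0.24   0.012 ]
scene spool 0.47 [239.5 330.9] [0.5935 0.0414 0.012 ]
scene wax 0.79 [330.2 365.8] [0.5234 0.2412 0.012 ]
scene tray 0.96 [181.9 364. ] [ 0.5131 -0.1319 -0.    ]
scene wax_pad 0.75 [241.  326.3] [0.6038 0.0387 0.    ]
scene yellow_bottle 0.69 [123.7 297.1] [ 0.6926 -0.3341  0.    ]
top stand 0.95 [225. 233.] [0.5265 0.2416 0.    ]
top brown_bottle 0.66 [229.9 214.4] [0.5119 0.2915 0.012 ]
top brown_bottle 0.18 [227.5 363.7] [ 0.5131 -0.1316  0.012 ]
top spool 0.55 [203.9 240.4] [0.5857 0.2191 0.012 ]
top wax 0.67 [224.5 233.1] [0.5266 0.2384 0.012 ]
top tray 0.88 [226.  364.9] [ 0.5186 -0.1362  0.    ]
top wax_pad 0.55 [195.  302.9] [0.6111 0.04   0.    ]
top yellow_bottle 0.76 [166.5 428.9] [ 0.6897 -0.3274  0.    ]
top small_spool 0.57 [165.1 293.7] [0.7012 0.0668 0.    ]
top small_spool 0.17 [207.1 239.7] [0.5784 0.2236 0.    ]
```

View pics/top0.png

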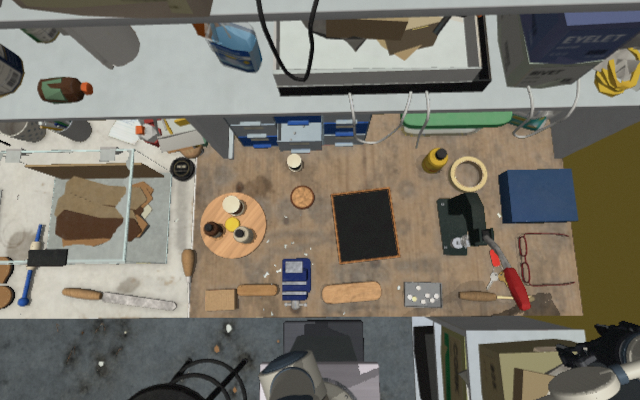

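View pics/scene0.png

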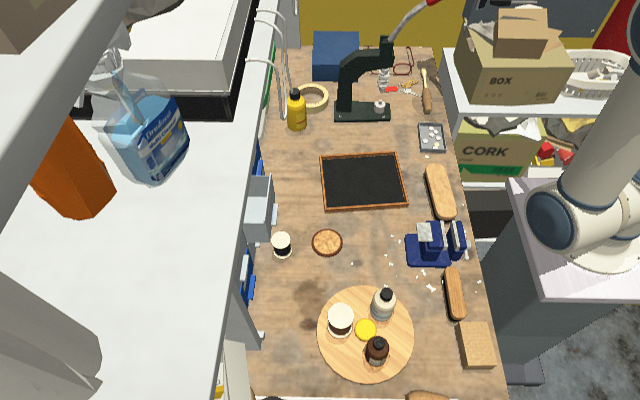

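The top view shows the stand at about (233,225), with the spool at (232,204), brown bottle at (213,229), cream bottle at (242,234) and wax at (233,225). The tray is at (365,226), the pad at (302,197) and the press at (465,225), with its handle running to about (520,300). The scene view agrees, so I'll check the press handle's clearance and plan the first move.

```bash
cat >> h.py <<'E'
def plan(pos,yaw=None,s=None):
    """units (x,y,z,turn) in tool axes to bring TCP to pos with tool-x yaw (deg)"""
    from scipy.spatial.transform import Rotation as Ro
    s=s or ctrl.sense(); R=Ro.from_quat(s["tcp_rot"]).as_matrix()
    cur=np.degrees(np.arctan2(R[1,0],R[0,0])); d=R.T@(np.array(pos)-s["eef_pos"])/0.3
    t=0 if yaw is None else -((yaw-cur+180)%360-180)/90
    return np.round([*d,t],4)
def tri(Pa,a,Pb,b):
    A=[];
    for im,l in ((Pa,a),(Pb,b)):
        M=np.array(im["camera_matrix"])@np.array(im["extrinsics"])[:3]
        A+= [l[1]*M[2]-M[0], l[0]*M[2]-M[1]]
    v=np.linalg.svd(np.array(A))[2][-1]; return v[:3]/v[3]
E
python3 - <<'E'
from h import *
im=ctrl.get_image("top")
for l in ((305,522),(270,505),(245,490),(235,470)):
    print(l,[np.round(ray(im,l,z)[:2],3) for z in (.1,.25,.39)])
for p,y in (((.27,-.3,.26),90),((.33,-.15,.26),90),((.40,.1,.26),90),((.47,.225,.26),90)): print(p,plan(p,y))
E
```

```text
(305, 522) [array([ 0.308, -0.506]), array([ 0.321, -0.436]), array([ 0.333, -0.371])]
(270, 505) [array([ 0.393, -0.473]), array([ 0.393, -0.408]), array([ 0.394, -0.347])]
(245, 490) [array([ 0.455, -0.442]), array([ 0.447, -0.381]), array([ 0.439, -0.325])]
(235, 470) [array([ 0.481, -0.394]), array([ 0.469, -0.34 ]), array([ 0.457, -0.29 ])]
(0.27, -0.3, 0.26) [ 0.3989 -0.7152 -0.0956 -0.7252]
(0.33, -0.15, 0.26) [ 0.7898 -1.0856 -0.0957 -0.7252]
(0.4, 0.1, 0.26) [ 1.3504 -1.7449 -0.0957 -0.7252]
(0.47, 0.225, 0.26) [ 1.7367 -2.0257 -0.0957 -0.7252]
```

```bash
python3 - <<'E'
from h import *
for p in ((.16,-.34,.25),(.27,-.26,.26),(.37,-.12,.28)): print(p,plan(p,90))
E
```

```text
(0.16, -0.34, 0.25) [ 0.0101 -0.7475 -0.0623 -0.7252]
(0.27, -0.26, 0.26) [ 0.4547 -0.8363 -0.0956 -0.7252]
(0.37, -0.12, 0.28) [ 0.9527 -1.1206 -0.1623 -0.7252]
```

Emit:
send_rows --steps '[0.01, -0.75, -0.06, -0.1, 0.01, -0.75, -0.06, -0.2, 0.01, -0.75, -0.06, -0.3, 0.01, -0.75, -0.06, -0.4, 0.01, -0.75, -0.06, -0.5, 0.01, -0.75, -0.06, -0.6, 0.45, -0.84, -0.1, -0.725, 0.45, -0.84, -0.1, -0.725, 0.45, -0.84, -0.1, -0.725, 0.45, -0.84, -0.1, -0.725]' --fingers 1

```text
time_s: 2.05
eef_pos: [0.2707, -0.2574, 0.262]
tcp_rot: [0.705, 0.709, 0.001, 0.001]
ft_force: [-0.3, 0.7, 0.1]
opening: 0.0853
gripper_force: 0.0
```

```bash
python3 - <<'E'
from h import *
s=ctrl.sense();print(s["time_s"],s["eef_pos"],s["tcp_rot"])
for p in ((.38,-.10,.28),(.42,.1,.28),(.48,.2,.30)): print(p,plan(p,90))
E
```

```text
2.05 [ 0.27070529 -0.2573522   0.26200186] [7.05031151e-01 7.09175649e-01 6.12904389e-04 7.73868611e-04]
(0.38, -0.1, 0.28) [ 0.5223  0.3675 -0.0594  0.0037]
(0.42, 0.1, 0.28) [ 1.1882  0.5047 -0.0593  0.0037]
(0.48, 0.2, 0.3) [ 1.5204  0.7068 -0.1256  0.0037]
```

Emit:
send_rows --steps '[0.52, 0.37, -0.06, 0, 0.52, 0.37, -0.06, 0, 0.52, 0.37, -0.06, 0, 0.52, 0.37, -0.06, 0, 0.96, 0.5, -0.06, 0, 0.96, 0.5, -0.06, 0, 0.96, 0.5, -0.06, 0, 0.96, 0.5, -0.06, 0]'

```text
time_s: 2.85
eef_pos: [0.4187, 0.0315, 0.2788]
tcp_rot: [0.705, 0.709, 0.0, -0.001]
ft_force: [-0.6, -0.5, 0.3]
opening: 0.0855
gripper_force: 0.0
```

Emit:
send_rows --steps '[0.55, 0.25, 0, 0, 0.55, 0.25, 0, 0, 0.55, 0.25, 0, 0, 0.55, 0.25, 0, 0, 0.55, 0.25, 0, 0, 0.55, 0.25, 0, 0, 0.55, 0.25, 0, 0]'

```text
time_s: 3.55
eef_pos: [0.4934, 0.1918, 0.2796]
tcp_rot: [0.708, 0.706, -0.0, 0.0]
ft_force: [-0.7, 0.3, 0.7]
opening: 0.0855
gripper_force: 0.0
```

```bash
cat >> h.py <<'E'
def wrist(name=None):
    from scipy.spatial.transform import Rotation as Ro
    s=ctrl.sense(); im=ctrl.get_image("wrist"); T=np.eye(4); T[:3,:3]=Ro.from_quat(s["tcp_rot"]).as_matrix(); T[:3,3]=s["eef_pos"]
    im["extrinsics"]=np.linalg.inv(T@np.array(im["hand_eye"]))
    if name: cv2.imwrite(f"pics/{name}.png",im["pixels"])
    return s,im
E
python3 - <<'E'
from h import *
s,im=wrist("w1"); print(s["time_s"],s["eef_pos"]); print(np.round(im["hand_eye"],3))
for t,z in [("stand",0.0),("cream_bottle",.012),("brown_bottle",.012),("spool",.012),("wax",.012)]:
    for f,zz in ((ctrl.mark_of,z),(ctrl.boxes_of,.025)):
        for r in f(t,"wrist")[:2]:
            print(t,f.__name__,round(r["confidence"],2),np.round(r["location"],1),np.round(ray(im,r["location"],zz),4))
E
```

```text
3.55 [0.49341944 0.19176812 0.27962415]
[[-0.    -0.952 -0.306  0.078]
 [ 1.    -0.    -0.     0.001]
 [ 0.    -0.306  0.952 -0.143]
 [ 0.     0.     0.     1.   ]]
stand call 0.81 [122.5 345. ] [0.5245 0.238  0.    ]
stand call 0.51 [129.8 386.1] [0.5761 0.229  0.    ]
stand call 0.96 [103.  349.7] [0.5277 0.2617 0.025 ]
cream_bottle call 0.9 [153.2 316.9] [0.4895 0.2018 0.012 ]
cream_bottle call 0.7 [122.7 346.1] [0.525  0.2387 0.012 ]
cream_bottle call 0.58 [159.8 320.3] [0.4937 0.196  0.025 ]
brown_bottle call 0.57 [ 80.1 332.8] [0.5085 0.287  0.012 ]
brown_bottle call 0.64 [ 79.5 334.6] [0.5101 0.2871 0.025 ]
spool call 0.93 [130. 386.] [0.5737 0.2299 0.012 ]
spool call 0.29 [ 82.6 332.7] [0.5084 0.2843 0.012 ]
spool call 0.91 [133.9 393.3] [0.5801 0.2266 0.025 ]
wax call 0.64 [343.4 339.9] [ 0.5217 -0.0745  0.025 ]
wax call 0.6 [123.4 345.4] [0.5232 0.2389 0.025 ]
```

View pics/w1.png

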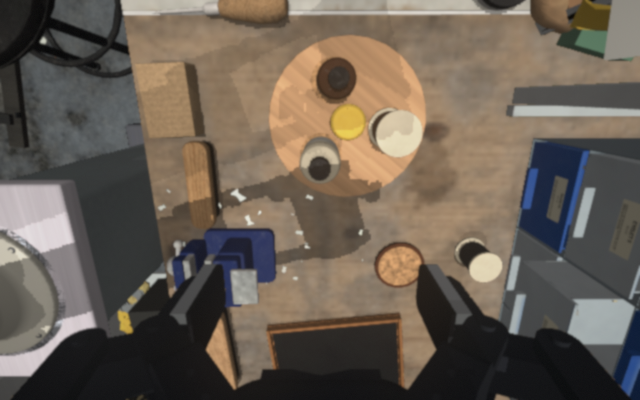

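Wrist view: brown at (337,79), wax (348,122), spool (395,132), cream (319,160), pad (400,264). The fit gives the stand centre at about (0.5245, 0.2385), turned about -12°, and all three objects sit on 50 mm radii as they should. I'll grasp the cream bottle first.

Emit:
send_rows --steps '[0.032, -0.011, 0.15, 0.1, 0.032, -0.011, 0.3, 0.2, 0.032, -0.011, 0.4, 0.3, 0.032, -0.011, 0.45, 0.4, 0.032, -0.011, 0.45, 0.467, 0.032, -0.011, 0.5, 0.467, 0.032, -0.011, 0.6, 0.467, 0.032, -0.011, 0.7, 0.467, 0.032, -0.011, 0.78, 0.467, 0.032, -0.011, 0.78, 0.467, 0.032, -0.011, 0.78, 0.467]' --fingers 1

```text
time_s: 5.2
eef_pos: [0.4899, 0.203, 0.0453]
tcp_rot: [0.913, 0.407, -0.0, -0.0]
ft_force: [0.9, 0.2, 0.3]
opening: 0.0851
gripper_force: 0.0
```

Emit:
send_rows --steps '[0, 0, 0, 0, 0, 0, 0, 0, 0, 0, 0, 0, 0, 0, 0, 0, 0, 0, 0, 0, 0, 0, 0, 0, 0, 0, 0, 0, 0, 0, 0, 0]' --fingers 0 --grip_force 30

```text
time_s: 6.0
eef_pos: [0.491, 0.2031, 0.047]
tcp_rot: [0.914, 0.406, 0.001, 0.0]
ft_force: [-0.9, -1.1, 5.5]
opening: 0.0428
gripper_force: 30.2
```

```bash
python3 - <<'E'
from h import *
s=ctrl.sense();print(s)
E
```

```text
{'time_s': 6.0, 'q': array([ 3.28397662e-01, -5.25436624e-02,  1.70407183e+00, -3.40270102e-04,
        1.48721598e+00,  1.06214525e+00]), 'qd': array([-0.00070273,  0.00231707,  0.00114469,  0.00214823, -0.00205499,
       -0.00034067]), 'effort': array([ 5.80349006e-01, -3.51896238e+01, -3.74903584e+01,  3.31520280e-01,
       -1.10175710e-01, -4.73294291e-03]), 'eef_pos': array([0.49100225, 0.20309939, 0.04696302]), 'tcp_rot': array([9.13683036e-01, 4.06424965e-01, 1.40321137e-03, 2.97062552e-04]), 'ft_force': array([-0.93827396, -1.0705437 ,  5.54256   ]), 'wrist_torque': array([-0.19609882,  0.05782791,  0.05816276]), 'gripper_force': 30.16819932265207, 'opening': 0.04277792312536654}
```

```bash
python3 - <<'E'
from h import *
print(plan((.49,.203,.16),90),plan((.46,-.095,.19),90),plan((.46,-.095,.041),90))
E
```

```text
[-0.0016 -0.0016 -0.3768 -0.4671] [-0.8061  0.5894 -0.4777 -0.4671] [-0.8072  0.5886  0.019  -0.4671]
```

Emit:
send_rows --steps '[0, 0, -0.1, 0, 0, 0, -0.25, 0, 0, 0, -0.4, 0, 0, 0, -0.5, 0, -0.1, 0.07, -0.5, -0.05, -0.22, 0.16, -0.5, -0.12, -0.34, 0.25, -0.5, -0.2, -0.46, 0.34, -0.5, -0.3, -0.58, 0.43, -0.5, -0.4, -0.7, 0.51, -0.5, -0.467, -0.78, 0.56, -0.5, -0.467, -0.806, 0.588, -0.4, -0.467, -0.806, 0.588, -0.3, -0.467, -0.806, 0.588, -0.17, -0.467, -0.806, 0.588, -0.08, -0.467, -0.806, 0.588, -0.03, -0.467, -0.806, 0.588, 0, -0.467, -0.806, 0.588, 0.012, -0.467, -0.806, 0.588, 0.012, -0.467]'

```text
time_s: 7.9
eef_pos: [0.4596, -0.0948, 0.0425]
tcp_rot: [0.707, 0.707, 0.0, 0.001]
ft_force: [-0.5, -0.3, -0.7]
opening: 0.0429
gripper_force: 30.5
```

```bash
python3 - <<'E'
from h import *
im=ctrl.get_image("top"); cv2.imwrite("pics/t1.png",cv2.resize(im["pixels"][130:290,180:400],None,fx=3,fy=3))
print(plan((.46,-.095,.04),90), ctrl.sense()["opening"])
E
```

```text
[-0.0005  0.0004  0.0098 -0.    ] 0.042907669043247054
```

View pics/t1.png

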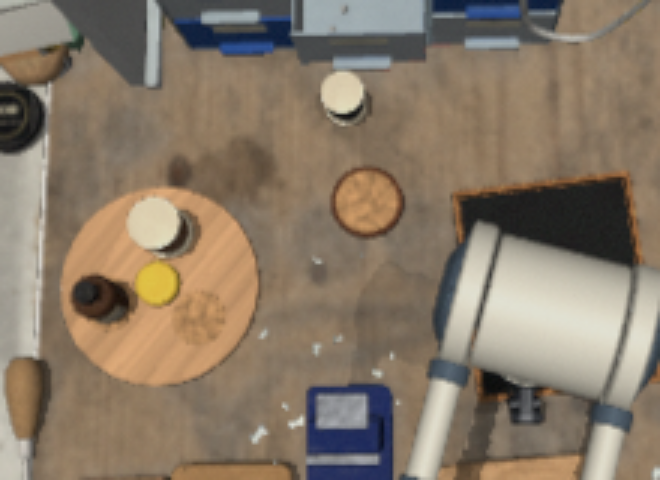

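The cream bottle is clear of the stand: its cork disc shows at (200,317) in the crop, and nothing else moved. I'll lower it the last couple of millimetres and release.

Emit:
send_rows --steps '[0, 0, 0.004, 0, 0, 0, 0.008, 0, 0, 0, 0.008, 0]'

```text
time_s: 8.25
eef_pos: [0.4597, -0.0949, 0.04]
tcp_rot: [0.707, 0.707, 0.0, 0.001]
ft_force: [1.2, -0.3, 0.0]
opening: 0.0428
gripper_force: 30.7
```

Emit:
send_rows --steps '[0, 0, 0, 0, 0, 0, 0, 0, 0, 0, 0, 0, 0, 0, 0, 0, 0, 0, 0, 0]' --fingers 0.9

```text
time_s: 8.75
eef_pos: [0.4591, -0.0947, 0.0392]
tcp_rot: [0.707, 0.707, -0.0, -0.0]
ft_force: [0.1, 0.6, 0.4]
opening: 0.0769
gripper_force: 0.0
```

Emit:
send_rows --steps '[0, 0, -0.1, 0, 0, 0, -0.2, 0, 0, 0, -0.35, 0, 0, 0, -0.5, 0, 0, 0, -0.6, 0, 0, 0, -0.6, 0, 0, 0, -0.6, 0]' --fingers 1

```text
time_s: 9.45
eef_pos: [0.4594, -0.0948, 0.2197]
tcp_rot: [0.707, 0.707, 0.0, 0.001]
ft_force: [0.2, 0.2, -0.4]
opening: 0.0858
gripper_force: 0.0
```

```bash
python3 - <<'E'
from h import *
s,im=wrist("w2")
for r in ctrl.mark_of("cream_bottle","wrist")[:2]+ctrl.mark_of("cream_bottle","top")[:1]: print(r)
print(s["eef_pos"],plan((.509,.286,.2),108),plan((.509,.286,.14),108),plan((.509,.286,.04),108))
E
```

```text
{'location': [168.8, 323.4], 'confidence': 0.97}
[ 0.4594039  -0.09478814  0.21971262] [ 1.2684  0.1683  0.0581 -0.2001] [ 1.2683  0.1689  0.2581 -0.2001] [ 1.268   0.17    0.5914 -0.2001]
```

Emit:
send_rows --steps '[0.9, 0.12, 0.05, -0.1, 0.9, 0.12, 0.05, -0.2, 0.9, 0.12, 0.05, -0.2, 0.9, 0.12, 0.05, -0.2, 0.9, 0.12, 0.05, -0.2, 0.9, 0.12, 0.05, -0.2]'

```text
time_s: 10.2
eef_pos: [0.4941, 0.1788, 0.2017]
tcp_rot: [0.586, 0.81, -0.001, -0.002]
ft_force: [-0.0, -0.4, -0.9]
opening: 0.0854
gripper_force: 0.0
```

```bash
python3 - <<'E'
from h import *
s,im=wrist("w3")
for t,z in (("brown_bottle",.012),("spool",.012),("wax",.012),("stand",0)):
  for r in ctrl.mark_of(t,"wrist")[:2]: print(t,r["confidence"],r["location"],ray(im,r["location"],z))
print(s["eef_pos"],plan((.509,.286,.13),108),plan((.509,.286,.035),108))
E
```

```text
brown_bottle 0.97 [74.6, 368.0] [0.50581151 0.28481803 0.012     ]
spool 0.6 [151.4, 413.7] [0.57482635 0.23162916 0.012     ]
wax 0.6 [131.2, 369.4] [0.52554487 0.23640389 0.012     ]
[0.49410097 0.17882212 0.20168852] [ 3.387e-01  1.602e-01  2.434e-01 -2.000e-04] [ 3.389e-01  1.608e-01  5.601e-01 -2.000e-04]
```

Emit:
send_rows --steps '[0.15, 0.07, 0.05, 0, 0.3, 0.14, 0.15, 0, 0.339, 0.156, 0.25, 0, 0.339, 0.156, 0.3, 0, 0.339, 0.156, 0.42, 0, 0.339, 0.156, 0.52, 0, 0.339, 0.156, 0.56, 0, 0.339, 0.156, 0.56, 0, 0.339, 0.156, 0.56, 0]'

```text
time_s: 11.35
eef_pos: [0.5093, 0.2859, 0.0381]
tcp_rot: [0.588, 0.809, 0.001, 0.001]
ft_force: [-0.6, 0.2, -0.1]
opening: 0.0856
gripper_force: 0.0
```

Emit:
send_rows --steps '[0, 0, 0, 0, 0, 0, 0, 0, 0, 0, 0, 0, 0, 0, 0, 0, 0, 0, 0, 0, 0, 0, 0, 0, 0, 0, 0, 0, 0, 0, 0, 0]' --fingers 0

```text
time_s: 12.15
eef_pos: [0.5088, 0.2868, 0.0376]
tcp_rot: [0.588, 0.809, 0.001, 0.0]
ft_force: [-0.1, -1.0, 6.2]
opening: 0.0382
gripper_force: 30.3
```

```bash
python3 - <<'E'
from h import *
print(ctrl.sense()["eef_pos"],plan((.46,-.178,.2),90),plan((.46,-.178,.04),90))
E
```

```text
[0.50875843 0.28675953 0.0375658 ] [-1.4231 -0.6323 -0.5428  0.2   ] [-1.4232 -0.6333 -0.0095  0.2   ]
```

Emit:
send_rows --steps '[0, 0, -0.1, 0, 0, 0, -0.25, 0, 0, 0, -0.4, 0, -0.05, -0.02, -0.5, 0, -0.2, -0.09, -0.5, 0.1, -0.34, -0.15, -0.5, 0.2, -0.48, -0.21, -0.5, 0.2, -0.62, -0.27, -0.5, 0.2, -0.76, -0.33, -0.5, 0.2, -0.9, -0.4, -0.5, 0.2, -0.95, -0.42, -0.5, 0.2]'

```text
time_s: 13.25
eef_pos: [0.4755, -0.027, 0.1858]
tcp_rot: [0.708, 0.706, -0.001, 0.0]
ft_force: [0.5, 1.3, -1.2]
opening: 0.0383
gripper_force: 31.0
```

```bash
python3 - <<'E'
from h import *
s=ctrl.sense();print(s["eef_pos"],s["opening"],plan((.46,-.178,.2),90),plan((.46,-.178,.032),90))
E
```

```text
[ 0.47546461 -0.02704216  0.18578053] 0.03832498468860071 [-0.5035 -0.0497 -0.0466 -0.0024] [-0.5026 -0.0492  0.5134 -0.0024]
```

Emit:
send_rows --steps '[-0.15, -0.02, 0, 0, -0.3, -0.03, 0, 0, -0.45, -0.045, 0, 0, -0.503, -0.049, 0.05, 0, -0.503, -0.049, 0.18, 0, -0.503, -0.049, 0.32, 0, -0.503, -0.049, 0.43, 0, -0.503, -0.049, 0.48, 0, -0.503, -0.049, 0.505, 0, -0.503, -0.049, 0.517, 0, -0.503, -0.049, 0.517, 0]'

```text
time_s: 14.35
eef_pos: [0.4625, -0.1747, 0.0325]
tcp_rot: [0.707, 0.707, 0.0, 0.001]
ft_force: [-0.0, -0.2, -1.0]
opening: 0.0385
gripper_force: 31.0
```

Emit:
send_rows --steps '[0, 0, 0, 0, 0, 0, 0, 0, 0, 0, 0, 0, 0, 0, 0, 0, 0, 0, 0, 0]' --fingers 0.9

```text
time_s: 14.85
eef_pos: [0.4618, -0.1745, 0.0315]
tcp_rot: [0.707, 0.707, 0.0, 0.0]
ft_force: [-0.4, 0.0, 0.0]
opening: 0.0768
gripper_force: 0.0
```

Emit:
send_rows --steps '[0, 0, -0.1, 0, 0, 0, -0.2, 0, 0, 0, -0.35, 0, 0, 0, -0.5, 0, 0, 0, -0.6, 0, 0, 0, -0.6, 0, 0, 0, -0.6, 0]' --fingers 1

```text
time_s: 15.55
eef_pos: [0.462, -0.1745, 0.2117]
tcp_rot: [0.707, 0.707, 0.0, 0.001]
ft_force: [0.2, 0.4, -1.2]
opening: 0.0851
gripper_force: 0.0
```

```bash
python3 - <<'E'
from h import *
s,im=wrist("w4")
for t in ("brown_bottle","cream_bottle","tray"):
  for r in ctrl.mark_of(t,"wrist")[:2]: print(t,r["confidence"],r["location"],ray(im,r["location"],.005))
print(s["eef_pos"],plan((.574,.229,.2),168),plan((.52,.18,.2),168))
E
```

```text
brown_bottle 0.8 [174.1, 318.9] [ 0.46100764 -0.17701493  0.005     ]
cream_bottle 0.75 [92.6, 317.9] [ 0.46016708 -0.09357078  0.005     ]
tray 0.77 [133.9, 375.9] [ 0.52032775 -0.13434009  0.005     ]
[ 0.46199691 -0.17452589  0.21168153] [ 1.3438  0.3762  0.0312 -0.8668] [ 1.1804  0.1962  0.0315 -0.8668]
```

View pics/w4.png

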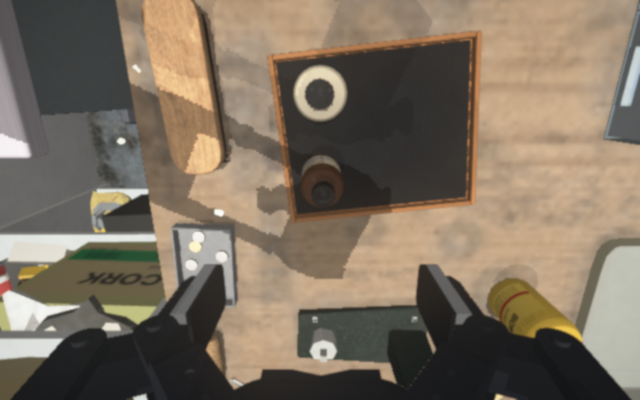

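Both bottles stand upright in the tray, cream at (320,93) and brown at (321,182). Next is the spool.

Emit:
send_rows --steps '[0.95, 0.2, 0.03, -0.1, 0.95, 0.2, 0.03, -0.2, 0.95, 0.2, 0.03, -0.3, 0.95, 0.2, 0.03, -0.4, 0.95, 0.2, 0.03, -0.5, 0.95, 0.2, 0.03, -0.6, 0.95, 0.2, 0.03, -0.7, 0.95, 0.2, 0.03, -0.8, 0.95, 0.2, 0.03, -0.867]'

```text
time_s: 16.65
eef_pos: [0.5212, 0.1112, 0.2005]
tcp_rot: [0.107, 0.994, -0.0, -0.001]
ft_force: [-0.7, 0.4, 0.1]
opening: 0.0858
gripper_force: 0.0
```

```bash
python3 - <<'E'
from h import *
s=ctrl.sense()
print(s["eef_pos"],plan((.5743,.2305,.11),168),plan((.5743,.2305,.025),168))
E
```

```text
[0.52121465 0.11115777 0.20045399] [-0.0895  0.4266  0.3008 -0.0026] [-0.0902  0.4269  0.5842 -0.0026]
```

Emit:
send_rows --steps '[-0.03, 0.15, 0.05, 0, -0.06, 0.3, 0.15, 0, -0.09, 0.427, 0.25, 0, -0.09, 0.427, 0.3, 0, -0.09, 0.427, 0.42, 0, -0.09, 0.427, 0.53, 0, -0.09, 0.427, 0.595, 0, -0.09, 0.427, 0.595, 0, -0.09, 0.427, 0.595, 0]'

```text
time_s: 17.55
eef_pos: [0.5758, 0.2291, 0.0235]
tcp_rot: [0.11, 0.994, -0.0, -0.001]
ft_force: [-0.6, 0.3, 0.3]
opening: 0.0857
gripper_force: 0.0
```

Emit:
send_rows --steps '[0, 0, 0, 0, 0, 0, 0, 0, 0, 0, 0, 0, 0, 0, 0, 0, 0, 0, 0, 0, 0, 0, 0, 0, 0, 0, 0, 0, 0, 0, 0, 0]' --fingers 0

```text
time_s: 18.35
eef_pos: [0.577, 0.23, 0.0253]
tcp_rot: [0.11, 0.994, 0.001, 0.001]
ft_force: [-0.6, 0.5, 5.8]
opening: 0.0424
gripper_force: 28.2
```

```bash
python3 - <<'E'
from h import *
s=ctrl.sense()
print(s["eef_pos"],plan((.57,-.135,.17),90),plan((.57,-.135,.02),90))
E
```

```text
[0.57698173 0.23000608 0.02525181] [-0.2448 -1.1916 -0.4836  0.8594] [-0.2438 -1.1923  0.0164  0.8594]
```

Emit:
send_rows --steps '[0, 0, -0.1, 0, 0, 0, -0.25, 0, -0.02, -0.1, -0.35, 0.1, -0.05, -0.25, -0.4, 0.2, -0.08, -0.4, -0.4, 0.3, -0.11, -0.55, -0.4, 0.4, -0.14, -0.7, -0.4, 0.5, -0.17, -0.82, -0.4, 0.6, -0.19, -0.94, -0.4, 0.7, -0.2, -0.98, -0.4, 0.8, -0.2, -0.98, -0.4, 0.86, -0.2, -0.98, -0.4, 0.86]'

```text
time_s: 19.55
eef_pos: [0.5699, -0.0711, 0.1431]
tcp_rot: [0.708, 0.706, -0.0, -0.0]
ft_force: [-0.1, 0.5, -0.4]
opening: 0.0422
gripper_force: 29.1
```

```bash
python3 - <<'E'
from h import *
s=ctrl.sense()
print(s["eef_pos"],s["opening"],plan((.57,-.135,.17),90),plan((.57,-.135,.019),90))
E
```

```text
[ 0.56991314 -0.07105208  0.14306745] 0.04217392452421602 [-0.2131  0.001  -0.0898 -0.0024] [-0.2132  0.0016  0.4135 -0.0024]
```

Emit:
send_rows --steps '[-0.15, 0, 0.05, 0, -0.213, 0.002, 0.15, 0, -0.213, 0.002, 0.27, 0, -0.213, 0.002, 0.35, 0, -0.213, 0.002, 0.39, 0, -0.213, 0.002, 0.405, 0, -0.213, 0.002, 0.415, 0, -0.213, 0.002, 0.415, 0, -0.213, 0.002, 0.415, 0]'

```text
time_s: 20.45
eef_pos: [0.5718, -0.1343, 0.0208]
tcp_rot: [0.707, 0.707, 0.001, 0.001]
ft_force: [0.4, 0.7, -0.4]
opening: 0.0419
gripper_force: 29.1
```

Emit:
send_rows --steps '[0, 0, 0, 0, 0, 0, 0, 0, 0, 0, 0, 0, 0, 0, 0, 0, 0, 0, 0, 0]' --fingers 0.72

```text
time_s: 20.95
eef_pos: [0.5708, -0.1343, 0.0192]
tcp_rot: [0.707, 0.707, -0.0, 0.0]
ft_force: [0.5, -1.0, -0.9]
opening: 0.0616
gripper_force: 0.0
```

Emit:
send_rows --steps '[0, 0, -0.1, 0, 0, 0, -0.2, 0, 0, 0, -0.35, 0, 0, 0, -0.5, 0, 0, 0, -0.6, 0, 0.8, -0.2, -0.6, 0, 0.8, -0.2, -0.6, 0, 0.8, -0.2, -0.6, 0, 0.8, -0.2, -0.6, 0, 0.8, -0.2, -0.6, 0, 0.8, -0.2, -0.6, 0]'

```text
time_s: 22.05
eef_pos: [0.5096, 0.1108, 0.1995]
tcp_rot: [0.705, 0.709, 0.001, -0.001]
ft_force: [0.3, -0.7, 0.6]
opening: 0.0619
gripper_force: 0.0
```

```bash
python3 - <<'E'
from h import *
s,im=wrist("w5"); print(s["eef_pos"])
t=ctrl.get_image("top"); cv2.imwrite("pics/t2.png",cv2.resize(t["pixels"][130:290,180:420],None,fx=3,fy=3))
for tt,z in (("wax",.012),("wax_pad",0),("stand",0)):
  for c,I in (("wrist",im),("top",t)):
    for r in ctrl.mark_of(tt,c)[:1]: print(tt,c,r["confidence"],r["location"],ray(I,r["location"],z))
E
```

```text
[0.50958218 0.11084153 0.19950246]
wax wrist 0.82 [39.2, 339.0] [0.52610732 0.23815484 0.012     ]
wax top 0.42 [222.7, 233.9] [0.53167243 0.23630121 0.012     ]
wax_pad wrist 0.88 [235.9, 401.6] [0.60138081 0.04028636 0.        ]
wax_pad top 0.79 [192.6, 301.3] [0.61831227 0.04462851 0.        ]
stand top 0.75 [224.7, 232.7] [0.52739676 0.24252035 0.        ]
```

View pics/w5.png

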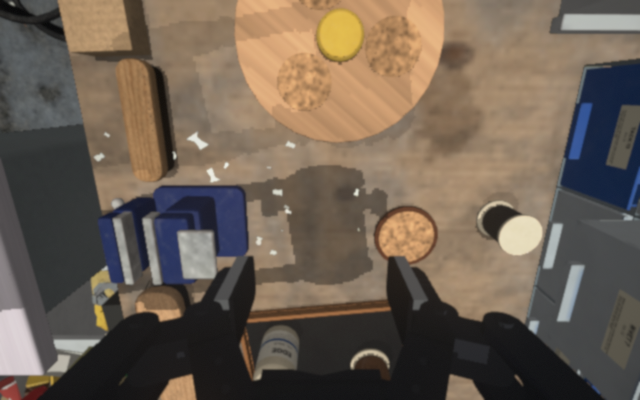

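View pics/t2.png

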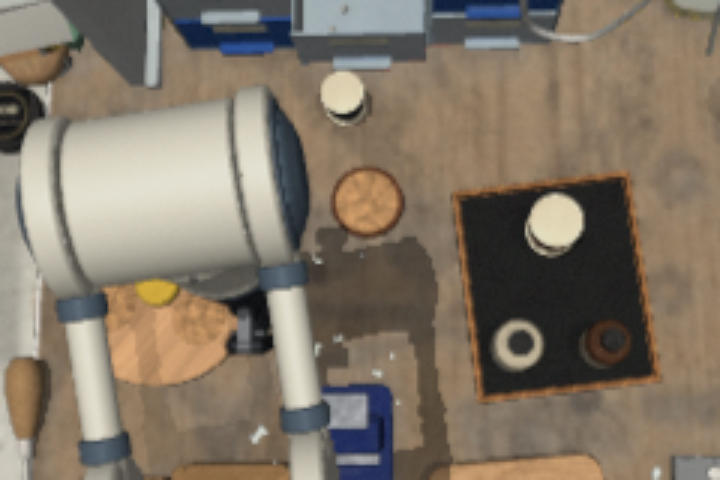

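Crop of the top view: spool (555,222), cream (517,345) and brown (607,342) are all upright in the tray. The wrist view shows the wax at (340,35) and the bare cork discs, so I'll move over the stand to measure those precisely.

Emit:
send_rows --steps '[0.15, 0.025, 0, 0, 0.3, 0.05, 0, 0, 0.3, 0.05, 0, 0, 0.3, 0.05, 0, 0, 0.3, 0.05, 0, 0, 0.3, 0.05, 0, 0]' --fingers 1

```text
time_s: 23.05
eef_pos: [0.5264, 0.1945, 0.1994]
tcp_rot: [0.708, 0.706, 0.0, 0.0]
ft_force: [-0.2, -0.1, 0.4]
opening: 0.0855
gripper_force: 0.0
```

```bash
python3 - <<'E'
from h import *
s,im=wrist(); p=im["pixels"]; print(s["eef_pos"])
hsv=cv2.cvtColor(p,cv2.COLOR_BGR2HSV); print(hsv[130,340],)
m=cv2.inRange(hsv,(22,150,100),(35,255,255)); n,l,st,c=cv2.connectedComponentsWithStats(m); i=1+np.argmax(st[1:,4]); print(st[i],c[i],ray(im,c[i][::-1],.022))
# overlay predicted cork discs
C=np.array([.5245,.2385]); th=np.radians(-12)
K=np.array(im["camera_matrix"]);T=im["extrinsics"]
def pr(x): q=K@(T[:3,:3]@x+T[:3,3]); return q[:2]/q[2]
v=cv2.resize(p,None,fx=2,fy=2,interpolation=cv2.INTER_CUBIC)
def circ(c,r,z): 
    a=np.linspace(0,2*np.pi,60); pts=np.array([pr(np.array([c[0]+r*np.cos(t),c[1]+r*np.sin(t),z])) for t in a])*2+.5
    cv2.polylines(v,[pts.astype(int)],True,(255,0,255),1)
for k in range(3):
    circ(C+.05*np.array([np.cos(th+k*2.0944),np.sin(th+k*2.0944)]),.0255,.012)
circ(C,.095,.012); circ(C,.021,.025)
a=(pr(np.array([*C,.012]))*2).astype(int); x0=max(0,a[0]-350);y0=max(0,a[1]-260)
cv2.imwrite("pics/w6.png",v[y0:y0+560,x0:x0+700]);print(x0,y0)
E
```

```text
[0.52637541 0.19446611 0.19938642]
[ 21 166 169]
[609   9  15   4  27] [615.03703704  11.22222222] [0.77964108 0.34058059 0.022     ]
285 4
```

View pics/w6.png

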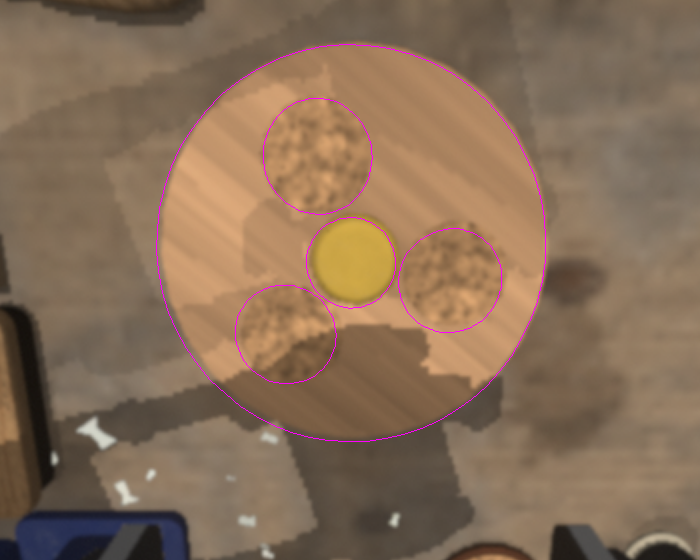

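The overlay fits: the rim, wax and three discs match to about 1 mm. I'll use centre (0.525, 0.239) and an angle of about -10.5°. Now the wax.

Emit:
send_rows --steps '[0.148, -0.005, 0.12, 0, 0.148, -0.005, 0.27, 0, 0.148, -0.005, 0.4, 0, 0.148, -0.005, 0.5, 0, 0.148, -0.005, 0.57, 0, 0.148, -0.005, 0.6, 0, 0.148, -0.005, 0.611, 0, 0.148, -0.005, 0.618, 0, 0.148, -0.005, 0.618, 0, 0.148, -0.005, 0.618, 0, 0.148, -0.005, 0.618, 0]' --fingers 0.7

```text
time_s: 24.2
eef_pos: [0.5253, 0.2404, 0.0149]
tcp_rot: [0.707, 0.707, 0.001, 0.0]
ft_force: [-0.1, 0.6, -0.7]
opening: 0.0596
gripper_force: 0.0
```

```bash
python3 - <<'E'
from h import *
s=ctrl.sense(); print(s["eef_pos"],s["ft_force"],plan((.525,.239,.0125),90))
E
```

```text
[0.52528024 0.24040667 0.01485346] [-0.08828325  0.5737592  -0.70213786] [-0.0047 -0.0009  0.0078 -0.0007]
```

Emit:
send_rows --steps '[-0.004, 0, 0.006, 0, -0.004, 0, 0.006, 0, -0.004, 0, 0.006, 0, -0.004, 0, 0.006, 0, -0.004, 0, 0.006, 0, -0.004, 0, 0.006, 0, -0.004, 0, 0.006, 0]' --fingers 0 --grip_force 25

```text
time_s: 24.9
eef_pos: [0.525, 0.239, 0.0125]
tcp_rot: [0.707, 0.707, 0.0, 0.0]
ft_force: [0.4, -1.1, 5.3]
opening: 0.0408
gripper_force: 25.5
```

Emit:
send_rows --steps '[0, 0, -0.03, 0, 0, 0, -0.1, 0, 0, 0, -0.2, 0, 0, 0, -0.35, 0, 0, 0, -0.35, 0, 0, 0, -0.35, 0]'

```text
time_s: 25.5
eef_pos: [0.5253, 0.2393, 0.1185]
tcp_rot: [0.707, 0.707, 0.001, 0.0]
ft_force: [-0.4, 0.4, -0.6]
opening: 0.0406
gripper_force: 25.4
```

```bash
python3 - <<'E'
from h import *
s,im=wrist("w7"); cv2.imwrite("pics/w7.png",im["pixels"][150:400,120:520])
t=ctrl.get_image("scene"); 
print(s["eef_pos"],s["opening"],s["gripper_force"])
for c,I in (("scene",t),("wrist",im)):
  for r in ctrl.mark_of("wax_pad",c)[:1]: print(c,r,ray(I,r["location"],0))
hsv=cv2.cvtColor(t["pixels"],cv2.COLOR_BGR2HSV)
print(plan((.604,.04,.12),90))
E
```

```text
[0.525286   0.23934933 0.1185178 ] 0.04055693238270764 25.38386732339859
scene {'location': [242.6, 329.5], 'confidence': 0.85} [0.59649735 0.04262522 0.        ]
[-0.6619  0.268  -0.0172 -0.0007]
```

View pics/w7.png

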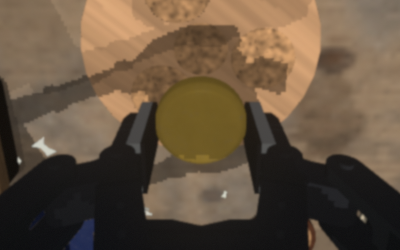

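The wax is held level, at (200,120) in the crop. I'll go slightly past the pad to measure it from close by.

Emit:
send_rows --steps '[-0.15, 0.04, -0.03, 0, -0.3, 0.08, -0.07, 0, -0.45, 0.12, -0.07, 0, -0.6, 0.17, -0.07, 0, -0.75, 0.21, -0.07, 0, -0.88, 0.257, -0.07, 0, -0.9, 0.257, -0.07, 0, -0.9, 0.257, -0.07, 0, -0.9, 0.257, -0.07, 0]'

```text
time_s: 26.6
eef_pos: [0.601, -0.0301, 0.137]
tcp_rot: [0.707, 0.707, -0.0, -0.001]
ft_force: [-0.2, 0.4, -1.0]
opening: 0.0407
gripper_force: 25.4
```

```bash
python3 - <<'E'
from h import *
s,im=wrist(); p=im["pixels"]; print(s["eef_pos"])
for r in ctrl.mark_of("wax_pad","wrist")[:1]: print(r,ray(im,r["location"],0))
K=np.array(im["camera_matrix"]);T=im["extrinsics"]
def pr(x): q=K@(T[:3,:3]@x+T[:3,3]); return q[:2]/q[2]
v=cv2.resize(p,None,fx=2,fy=2,interpolation=cv2.INTER_CUBIC)
C=(.602,.0405); a=np.linspace(0,2*np.pi,80)
pts=np.array([pr(np.array([C[0]+.035*np.cos(t),C[1]+.035*np.sin(t),.008])) for t in a])*2+.5
cv2.polylines(v,[pts.astype(int)],True,(255,0,255),1)
x0,y0=np.maximum(pts.mean(0).astype(int)-[250,200],0); cv2.imwrite("pics/w8.png",v[y0:y0+450,x0:x0+500])
print(pts.max(0)-pts.min(0))
E
```

```text
[ 0.60096996 -0.03009148  0.13702917]
{'location': [103.3, 324.7], 'confidence': 0.56} [0.6046775  0.04226453 0.        ]
[177.5973694  185.11120765]
```

View pics/w8.png

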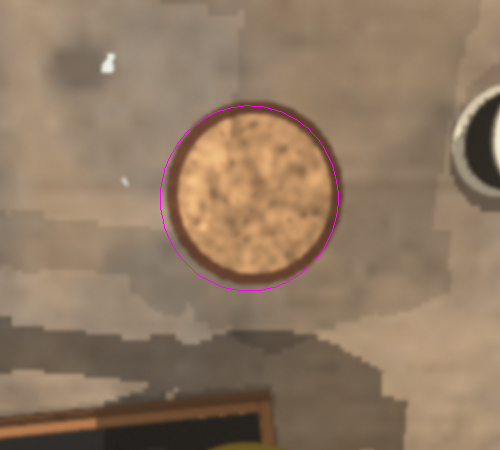

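Crop: the pad spans columns 167–341 and rows 101–285, so its centre is at about (0.6036, 0.0423).

Emit:
send_rows --steps '[0.12, 0.005, 0.02, 0, 0.241, 0.009, 0.08, 0, 0.241, 0.009, 0.2, 0, 0.241, 0.009, 0.3, 0, 0.241, 0.009, 0.36, 0, 0.241, 0.009, 0.395, 0, 0.241, 0.009, 0.41, 0, 0.241, 0.009, 0.418, 0, 0.241, 0.009, 0.42, 0, 0.241, 0.009, 0.42, 0]'

```text
time_s: 27.7
eef_pos: [0.605, 0.0412, 0.0132]
tcp_rot: [0.707, 0.707, 0.001, 0.001]
ft_force: [0.5, 0.0, -0.2]
opening: 0.0404
gripper_force: 25.4
```

```bash
python3 - <<'E'
from h import *
s=ctrl.sense(); print(s["eef_pos"],s["ft_force"],plan((.6036,.0423,.0088),90))
E
```

```text
[0.60501888 0.041197   0.01322089] [ 0.53678649  0.03565776 -0.15445244] [ 0.0037 -0.0048  0.0147 -0.0007]
```

Emit:
send_rows --steps '[0.003, -0.003, 0.005, 0, 0.003, -0.003, 0.01, 0, 0.003, -0.003, 0.013, 0, 0.003, -0.003, 0.014, 0, 0.003, -0.003, 0.014, 0]'

```text
time_s: 28.2
eef_pos: [0.6035, 0.0421, 0.0085]
tcp_rot: [0.707, 0.707, 0.0, 0.0]
ft_force: [-2.6, -0.1, 4.5]
opening: 0.0407
gripper_force: 25.9
```

```bash
python3 - <<'E'
from h import *
s=ctrl.sense(); print(s["eef_pos"],s["ft_force"],plan((.6036,.0423,.0085),90))
E
```

```text
[0.60352625 0.04207186 0.00850136] [-2.56408144 -0.08137894  4.49213574] [ 0.0008  0.0002  0.     -0.0007]
```

Emit:
send_rows --steps '[0, 0, 0, 0, 0, 0, 0, 0, 0, 0, 0, 0, 0, 0, 0, 0]' --fingers 0.65

```text
time_s: 28.6
eef_pos: [0.6033, 0.0421, 0.0074]
tcp_rot: [0.707, 0.707, -0.0, -0.0]
ft_force: [-0.0, -0.2, 0.0]
opening: 0.0553
gripper_force: 0.0
```

Emit:
send_rows --steps '[0, 0, -0.1, 0, 0, 0, -0.25, 0, 0, 0, -0.4, 0, -0.1, 0, -0.45, 0, -0.22, -0.02, -0.45, 0, -0.22, -0.02, -0.45, 0, -0.22, -0.02, -0.45, 0]' --fingers 0.65

```text
time_s: 29.3
eef_pos: [0.5972, -0.0245, 0.1425]
tcp_rot: [0.708, 0.706, 0.0, -0.0]
ft_force: [-0.3, 0.4, 0.2]
opening: 0.0555
gripper_force: 0.0
```

```bash
python3 - <<'E'
from h import *
s,im=wrist(); p=im["pixels"]; print(s["eef_pos"])
K=np.array(im["camera_matrix"]);T=im["extrinsics"]
def pr(x): q=K@(T[:3,:3]@x+T[:3,3]); return q[:2]/q[2]
v=cv2.resize(p,None,fx=2,fy=2,interpolation=cv2.INTER_CUBIC); a=np.linspace(0,2*np.pi,80)
for R,z in ((.035,.008),(.021,.021)):
    pts=np.array([pr(np.array([.6036+R*np.cos(t),.0423+R*np.sin(t),z])) for t in a])*2+.5
    cv2.polylines(v,[pts.astype(int)],True,(255,0,255),1)
x0,y0=np.maximum(pts.mean(0).astype(int)-[200,180],0); cv2.imwrite("pics/w9.png",v[y0:y0+360,x0:x0+400])
print(plan((.5708,-.1343,.1),90),plan((.5708,-.1343,.0185),90))
E
```

```text
[ 0.59721117 -0.02447406  0.14252616]
[-0.3687 -0.0873  0.1408 -0.001 ] [-0.3689 -0.0871  0.4125 -0.001 ]
```

View pics/w9.png

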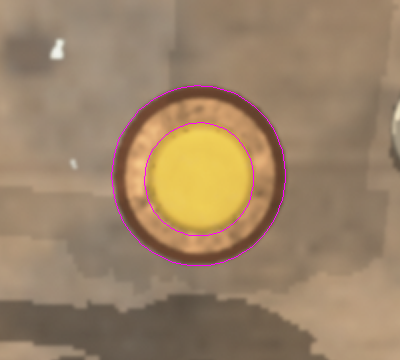

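The wax lies flat in the middle of the pad: it and the pad share a centre at (199,177) in the crop. Now the spool goes back.

Emit:
send_rows --steps '[-0.15, -0.04, 0, 0, -0.3, -0.08, 0.05, 0, -0.368, -0.087, 0.12, 0, -0.368, -0.087, 0.16, 0, -0.368, -0.087, 0.26, 0, -0.368, -0.087, 0.35, 0, -0.368, -0.087, 0.413, 0, -0.368, -0.087, 0.413, 0, -0.368, -0.087, 0.413, 0]' --fingers 0.8

```text
time_s: 30.25
eef_pos: [0.5713, -0.1329, 0.0189]
tcp_rot: [0.707, 0.707, -0.0, -0.0]
ft_force: [0.2, -0.1, 1.1]
opening: 0.0684
gripper_force: 0.0
```

Emit:
send_rows --steps '[0, 0, 0, 0, 0, 0, 0, 0, 0, 0, 0, 0, 0, 0, 0, 0, 0, 0, 0, 0, 0, 0, 0, 0, 0, 0, 0, 0]' --fingers 0 --grip_force 30

```text
time_s: 30.95
eef_pos: [0.5724, -0.1342, 0.0209]
tcp_rot: [0.707, 0.707, 0.001, 0.001]
ft_force: [-0.3, 1.4, 5.3]
opening: 0.0423
gripper_force: 30.7
```

```bash
python3 - <<'E'
from h import *
s=ctrl.sense(); print(s["eef_pos"],plan((.5742,.2299,.15),168))
E
```

```text
[ 0.57237932 -0.13421017  0.02089066] [ 1.2136  0.0063 -0.4305 -0.8673]
```

Emit:
send_rows --steps '[0, 0, -0.1, 0, 0, 0, -0.25, 0, 0, 0, -0.4, 0, 0.1, 0, -0.43, 0, 0.25, 0, -0.43, 0, 0.4, 0, -0.43, 0, 0.55, 0, -0.43, 0, 0.7, 0, -0.43, 0, 0.85, 0, -0.43, 0, 0.96, 0, -0.43, 0, 0.98, 0, -0.43, 0]'

```text
time_s: 32.05
eef_pos: [0.5707, 0.1632, 0.1475]
tcp_rot: [0.706, 0.708, 0.0, -0.001]
ft_force: [-0.7, -0.8, -0.6]
opening: 0.042
gripper_force: 30.6
```

```bash
python3 - <<'E'
from h import *
s=ctrl.sense(); print(s["eef_pos"],s["opening"],plan((.5742,.2299,.03),90))
E
```

```text
[0.570701   0.16320564 0.14749913] 0.04204508288143941 [0.2219 0.0127 0.3919 0.0019]
```

Emit:
send_rows --steps '[0.12, 0.006, 0.03, 0, 0.222, 0.012, 0.1, 0, 0.222, 0.012, 0.2, 0, 0.222, 0.012, 0.3, 0, 0.222, 0.012, 0.35, 0, 0.222, 0.012, 0.375, 0, 0.222, 0.012, 0.38, 0, 0.222, 0.012, 0.38, 0, 0.222, 0.012, 0.38, 0]'

```text
time_s: 32.95
eef_pos: [0.5762, 0.2264, 0.0359]
tcp_rot: [0.708, 0.707, 0.001, 0.001]
ft_force: [0.2, 0.8, 0.1]
opening: 0.042
gripper_force: 30.6
```

```bash
python3 - <<'E'
from h import *
s=ctrl.sense(); print(s["eef_pos"],s["ft_force"],plan((.5742,.2299,.028),90))
E
```

```text
[0.57618473 0.22641548 0.03589668] [0.1959889  0.80779532 0.11258115] [ 0.0116 -0.0067  0.0263 -0.0009]
```

Emit:
send_rows --steps '[0.01, -0.006, 0.01, 0, 0.011, -0.006, 0.018, 0, 0.011, -0.006, 0.022, 0, 0.011, -0.006, 0.024, 0, 0.011, -0.006, 0.024, 0, 0.011, -0.006, 0.024, 0]'

```text
time_s: 33.55
eef_pos: [0.5733, 0.23, 0.0279]
tcp_rot: [0.707, 0.707, 0.0, -0.0]
ft_force: [-3.4, -0.2, 5.2]
opening: 0.0419
gripper_force: 31.0
```

```bash
python3 - <<'E'
from h import *
s=ctrl.sense(); print(s["eef_pos"],s["ft_force"],plan((.5742,.2299,.028),90))
E
```

```text
[0.57331037 0.22999768 0.02785798] [-3.41592949 -0.22865893  5.15707358] [-0.0003  0.003  -0.0005 -0.0005]
```

Emit:
send_rows --steps '[0, 0, 0, 0, 0, 0, 0, 0, 0, 0, 0, 0, 0, 0, 0, 0, 0, 0, 0, 0]' --fingers 0.8

```text
time_s: 34.05
eef_pos: [0.5733, 0.2295, 0.0265]
tcp_rot: [0.708, 0.707, -0.0, -0.0]
ft_force: [0.4, -1.2, 0.3]
opening: 0.0684
gripper_force: 0.0
```

Emit:
send_rows --steps '[0, 0, -0.1, 0, 0, 0, -0.25, 0, 0, 0, -0.4, 0, 0, 0, -0.5, 0, -0.15, -0.05, -0.58, 0, -0.3, -0.1, -0.58, 0, -0.45, -0.15, -0.58, 0, -0.6, -0.2, -0.58, 0, -0.75, -0.25, -0.58, 0, -0.9, -0.3, -0.58, 0, -0.98, -0.33, -0.58, 0, -0.98, -0.33, -0.58, 0]' --fingers 1

```text
time_s: 35.25
eef_pos: [0.4731, -0.0671, 0.201]
tcp_rot: [0.709, 0.705, -0.0, 0.001]
ft_force: [-0.1, 0.2, 1.0]
opening: 0.0853
gripper_force: 0.0
```

```bash
python3 - <<'E'
from h import *
s=ctrl.sense(); print(s["eef_pos"],plan((.4615,-.175,.12),90),plan((.4615,-.175,.0315),90))
E
```

```text
[ 0.47309438 -0.06708121  0.20103612] [-0.3596 -0.0368  0.2705 -0.0036] [-0.3593 -0.0369  0.5655 -0.0036]
```

Emit:
send_rows --steps '[-0.15, -0.02, 0.02, 0, -0.3, -0.037, 0.05, 0, -0.36, -0.037, 0.15, 0, -0.36, -0.037, 0.27, 0, -0.36, -0.037, 0.38, 0, -0.36, -0.037, 0.48, 0, -0.36, -0.037, 0.55, 0, -0.36, -0.037, 0.565, 0, -0.36, -0.037, 0.565, 0]'

```text
time_s: 36.15
eef_pos: [0.4628, -0.1715, 0.0307]
tcp_rot: [0.707, 0.707, -0.0, -0.001]
ft_force: [0.8, 0.1, -0.7]
opening: 0.0856
gripper_force: 0.0
```

Emit:
send_rows --steps '[0, 0, 0, 0, 0, 0, 0, 0, 0, 0, 0, 0, 0, 0, 0, 0, 0, 0, 0, 0, 0, 0, 0, 0, 0, 0, 0, 0]' --fingers 0

```text
time_s: 36.85
eef_pos: [0.4633, -0.1725, 0.0327]
tcp_rot: [0.708, 0.707, 0.0, 0.001]
ft_force: [-1.6, 0.8, 5.9]
opening: 0.0384
gripper_force: 30.4
```

Emit:
send_rows --steps '[0, 0, -0.1, 0, 0, 0, -0.25, 0, 0, 0, -0.4, 0, 0, 0, -0.5, 0, 0.1, 0, -0.5, 0, 0.25, 0.02, -0.5, 0, 0.4, 0.05, -0.5, 0, 0.55, 0.08, -0.5, 0, 0.7, 0.1, -0.5, 0, 0.85, 0.12, -0.5, 0, 0.95, 0.14, -0.5, 0, 0.98, 0.15, -0.5, 0]'

```text
time_s: 38.05
eef_pos: [0.5079, 0.1247, 0.1807]
tcp_rot: [0.706, 0.708, 0.0, -0.001]
ft_force: [0.3, -0.3, -1.5]
opening: 0.0385
gripper_force: 31.0
```

```bash
python3 - <<'E'
from h import *
s=ctrl.sense(); print(s["eef_pos"],s["opening"],plan((.5083,.2861,.04),108))
E
```

```text
[0.5079223  0.1246754  0.18073153] 0.03853510405101142 [ 0.5377  0.003   0.4696 -0.1984]
```

Emit:
send_rows --steps '[0.15, 0.001, 0, 0, 0.3, 0.001, 0, 0, 0.45, 0.001, 0.02, 0, 0.54, 0.001, 0.06, 0, 0.548, 0.001, 0.17, 0, 0.548, 0.001, 0.29, 0, 0.548, 0.001, 0.38, 0, 0.548, 0.001, 0.43, 0, 0.548, 0.001, 0.445, 0, 0.548, 0.001, 0.445, 0, 0.548, 0.001, 0.445, 0]'

```text
time_s: 39.15
eef_pos: [0.5097, 0.2863, 0.0497]
tcp_rot: [0.708, 0.707, 0.001, 0.001]
ft_force: [-0.6, 0.2, -0.4]
opening: 0.0388
gripper_force: 31.0
```

```bash
python3 - <<'E'
from h import *
s=ctrl.sense(); print(s["eef_pos"],s["ft_force"],plan((.5083,.289,.04),90))
E
```

```text
[0.50967772 0.28633291 0.04972298] [-0.58644284  0.16712435 -0.41997887] [ 0.0088 -0.0047  0.0324 -0.0009]
```

Emit:
send_rows --steps '[0.009, -0.004, 0.012, 0, 0.009, -0.004, 0.022, 0, 0.009, -0.004, 0.028, 0, 0.009, -0.004, 0.03, 0, 0.009, -0.004, 0.03, 0, 0.009, -0.004, 0.03, 0]'

```text
time_s: 39.75
eef_pos: [0.5075, 0.2891, 0.0397]
tcp_rot: [0.707, 0.707, 0.001, 0.0]
ft_force: [-2.6, 0.3, 5.3]
opening: 0.0387
gripper_force: 32.0
```

```bash
python3 - <<'E'
from h import *
s=ctrl.sense(); print(s["eef_pos"],s["ft_force"],plan((.5083,.289,.0397),90))
E
```

```text
[0.50753779 0.28908583 0.03971411] [-2.56102578  0.30966802  5.31103505] [-0.0003  0.0025  0.     -0.0006]
```

Emit:
send_rows --steps '[0, 0, 0, 0, 0, 0, 0, 0, 0, 0, 0, 0, 0, 0, 0, 0, 0, 0, 0, 0]' --fingers 0.75

```text
time_s: 40.25
eef_pos: [0.5073, 0.2887, 0.0385]
tcp_rot: [0.707, 0.707, -0.0, -0.0]
ft_force: [0.0, -0.3, -0.3]
opening: 0.0646
gripper_force: 0.0
```

Emit:
send_rows --steps '[0, 0, -0.1, 0, 0, 0, -0.25, 0, 0, 0, -0.4, 0, 0, 0, -0.5, 0, -0.15, -0.02, -0.54, 0, -0.3, -0.04, -0.54, 0, -0.45, -0.06, -0.54, 0, -0.6, -0.08, -0.54, 0, -0.75, -0.1, -0.54, 0, -0.9, -0.12, -0.54, 0, -0.99, -0.15, -0.54, 0, -0.99, -0.15, -0.54, 0, -0.99, -0.15, -0.54, 0]' --fingers 0.75

```text
time_s: 41.55
eef_pos: [0.4621, -0.0084, 0.2008]
tcp_rot: [0.708, 0.706, 0.0, 0.0]
ft_force: [-0.6, -0.1, 0.7]
opening: 0.0641
gripper_force: 0.0
```

```bash
python3 - <<'E'
from h import *
s=ctrl.sense(); print(s["eef_pos"],plan((.46,-.095,.12),90),plan((.46,-.095,.04),90))
E
```

```text
[ 0.46208425 -0.00841813  0.20083568] [-0.2887 -0.0064  0.2693 -0.0017] [-0.2888 -0.0065  0.536  -0.0017]
```

Emit:
send_rows --steps '[-0.15, -0.003, 0, 0, -0.28, -0.006, 0.03, 0, -0.292, -0.006, 0.1, 0, -0.292, -0.006, 0.2, 0, -0.292, -0.006, 0.27, 0, -0.292, -0.006, 0.38, 0, -0.292, -0.006, 0.48, 0, -0.292, -0.006, 0.53, 0, -0.292, -0.006, 0.536, 0, -0.292, -0.006, 0.536, 0, -0.292, -0.006, 0.536, 0]' --fingers 1

```text
time_s: 42.65
eef_pos: [0.4614, -0.0958, 0.0418]
tcp_rot: [0.707, 0.707, 0.001, 0.001]
ft_force: [-0.1, 0.3, 0.0]
opening: 0.0858
gripper_force: 0.0
```

Emit:
send_rows --steps '[0, 0, 0, 0, 0, 0, 0, 0, 0, 0, 0, 0, 0, 0, 0, 0, 0, 0, 0, 0, 0, 0, 0, 0, 0, 0, 0, 0]' --fingers 0

```text
time_s: 43.35
eef_pos: [0.4606, -0.096, 0.0407]
tcp_rot: [0.708, 0.707, 0.0, 0.001]
ft_force: [0.0, -0.1, 5.6]
opening: 0.0427
gripper_force: 30.4
```

Emit:
send_rows --steps '[0, 0, -0.1, 0, 0, 0, -0.25, 0, 0, 0, -0.4, 0, 0, 0, -0.5, 0, 0.1, 0, -0.5, 0.1, 0.25, 0.02, -0.5, 0.2, 0.4, 0.04, -0.5, 0.3, 0.55, 0.06, -0.5, 0.4, 0.7, 0.08, -0.5, 0.467, 0.82, 0.1, -0.5, 0.467, 0.85, 0.1, -0.5, 0.467, 0.85, 0.1, -0.5, 0.467]'

```text
time_s: 44.55
eef_pos: [0.4899, 0.1606, 0.1887]
tcp_rot: [0.913, 0.408, -0.001, -0.0]
ft_force: [-1.0, -0.7, -2.1]
opening: 0.0424
gripper_force: 30.8
```

```bash
python3 - <<'E'
from h import *
s=ctrl.sense(); print(s["eef_pos"],s["opening"],plan((.4925,.2010,.055),48))
E
```

```text
[0.48985042 0.16059345 0.18872634] 0.042395496596708715 [ 0.107  -0.0827  0.4457  0.0015]
```

Emit:
send_rows --steps '[0.05, -0.04, 0.03, 0, 0.107, -0.083, 0.08, 0, 0.107, -0.083, 0.18, 0, 0.107, -0.083, 0.3, 0, 0.107, -0.083, 0.39, 0, 0.107, -0.083, 0.43, 0, 0.107, -0.083, 0.44, 0, 0.107, -0.083, 0.44, 0, 0.107, -0.083, 0.44, 0]'

```text
time_s: 45.45
eef_pos: [0.4946, 0.1997, 0.0599]
tcp_rot: [0.914, 0.406, 0.002, 0.0]
ft_force: [-0.6, -0.6, -0.4]
opening: 0.0423
gripper_force: 30.8
```

```bash
python3 - <<'E'
from h import *
s=ctrl.sense(); print(s["eef_pos"],s["ft_force"],plan((.4925,.2010,.0477),48))
E
```

```text
[0.49458828 0.19968231 0.05992332] [-0.61662862 -0.56690466 -0.44630071] [-0.0015 -0.0082  0.0407 -0.0012]
```

Emit:
send_rows --steps '[-0.001, -0.007, 0.015, 0, -0.001, -0.007, 0.028, 0, -0.001, -0.007, 0.035, 0, -0.001, -0.007, 0.038, 0, -0.001, -0.007, 0.038, 0, -0.001, -0.007, 0.038, 0]'

```text
time_s: 46.05
eef_pos: [0.4919, 0.2012, 0.0478]
tcp_rot: [0.914, 0.406, 0.001, -0.0]
ft_force: [-2.6, -0.5, 4.1]
opening: 0.0425
gripper_force: 30.9
```

```bash
python3 - <<'E'
from h import *
s=ctrl.sense(); print(s["eef_pos"],s["ft_force"],plan((.4925,.2010,.0477),48))
E
```

```text
[0.49193216 0.20121342 0.04775377] [-2.56506434 -0.46341429  4.08868535] [ 0.0007  0.0019  0.0002 -0.0008]
```

Emit:
send_rows --steps '[0, 0, 0, 0, 0, 0, 0, 0, 0, 0, 0, 0, 0, 0, 0, 0, 0, 0, 0, 0]' --fingers 0.75

```text
time_s: 46.55
eef_pos: [0.4917, 0.2009, 0.0463]
tcp_rot: [0.914, 0.406, -0.0, -0.0]
ft_force: [0.4, -0.4, -0.1]
opening: 0.064
gripper_force: 0.0
```

Emit:
send_rows --steps '[0, 0, -0.1, 0, 0, 0, -0.25, 0, 0, 0, -0.4, 0, 0, 0, -0.5, 0, 0, 0, -0.6, -0.1, -0.1, 0.1, -0.65, -0.2, -0.2, 0.2, -0.65, -0.3, -0.2, 0.2, -0.65, -0.4, -0.2, 0.2, -0.65, -0.467, -0.2, 0.2, -0.65, -0.467, -0.2, 0.2, -0.65, -0.467, -0.2, 0.2, -0.65, -0.467]'

```text
time_s: 47.75
eef_pos: [0.496, 0.1164, 0.2414]
tcp_rot: [0.708, 0.706, -0.0, -0.0]
ft_force: [0.4, 0.1, -0.1]
opening: 0.0644
gripper_force: 0.0
```

```bash
python3 - <<'E'
from h import *
s,im=wrist(); p=im["pixels"]; print(s["eef_pos"],s["time_s"])
K=np.array(im["camera_matrix"]);T=im["extrinsics"]
def pr(x): q=K@(T[:3,:3]@x+T[:3,3]); return q[:2]/q[2]
v=cv2.resize(p,None,fx=2,fy=2,interpolation=cv2.INTER_CUBIC); a=np.linspace(0,2*np.pi,80)
def circ(x,y,R,z):
    pts=np.array([pr(np.array([x+R*np.cos(t),y+R*np.sin(t),z])) for t in a])*2+.5
    cv2.polylines(v,[pts.astype(int)],True,(255,0,255),1)
for x,y,R,z,n in ((.5742,.2299,.024,.074,"spool"),(.5083,.2861,.02,.077,"brown_bottle"),(.4925,.201,.022,.087,"cream_bottle")):
    circ(x,y,.0255,.012);circ(x,y,R,z)
    for r in ctrl.mark_of(n,"wrist")[:1]: q=ray(im,r["location"],.012); print(n,r["confidence"],np.round(q[:2]-[x,y],4))
circ(.525,.239,.095,.012)
c=(pr(np.array([.525,.239,.012]))*2).astype(int); x0,y0=np.maximum(c-[350,250],0); cv2.imwrite("pics/w10.png",v[y0:y0+560,x0:x0+700])
t=ctrl.get_image("top"); cv2.imwrite("pics/t3.png",cv2.resize(t["pixels"][130:290,180:460],None,fx=2.8,fy=2.8))
E
```

```text
[0.49599174 0.11643458 0.24140199] 47.75
spool 0.61 [-0.0016  0.0023]
cream_bottle 0.93 [0.0041 0.0004]
```

View pics/w10.png

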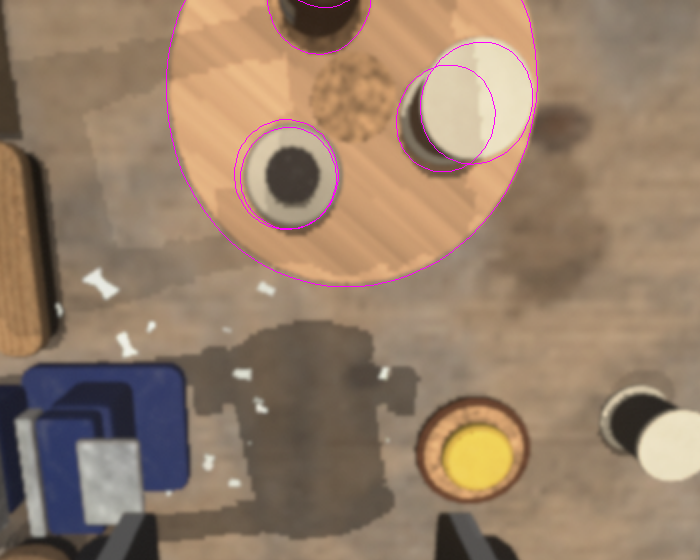

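View pics/t3.png

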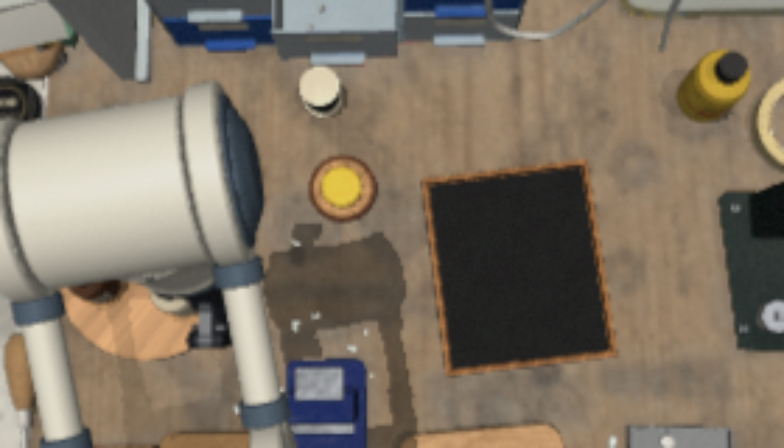

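Wrist crop: cream at (291,177) and spool at about (447,120) sit within their cork discs to about 2 mm, and the wax is centred on the pad. The top crop shows the tray empty and the bystanders in place. Brown was half out of frame, so I'll check it in the scene camera.

```bash
python3 - <<'E'
from h import *
im=ctrl.get_image("scene"); v=cv2.resize(im["pixels"],None,fx=3,fy=3,interpolation=cv2.INTER_CUBIC)
K=np.array(im["camera_matrix"]);T=np.array(im["extrinsics"]);a=np.linspace(0,2*np.pi,80)
for x,y,R,z in ((.5742,.2299,.024,.012),(.5083,.2861,.02,.012),(.4925,.201,.022,.012),(.525,.239,.095,.012)):
    q=(K@(T[:3,:3]@np.array([x+R*np.cos(a),y+R*np.sin(a),z+0*a])+T[:3,3:])); cv2.polylines(v,[(q[:2]/q[2]*3+1).T.astype(int)],True,(255,0,255),1)
cv2.imwrite("pics/s2.png",v[640:1190,700:1400])
for r in ctrl.mark_of("brown_bottle","scene")[:1]: print(r,ray(im,r["location"],.012))
E
```

```text
{'location': [355.8, 376.9], 'confidence': 0.81} [0.50443353 0.28848194 0.012     ]
```

View pics/s2.png

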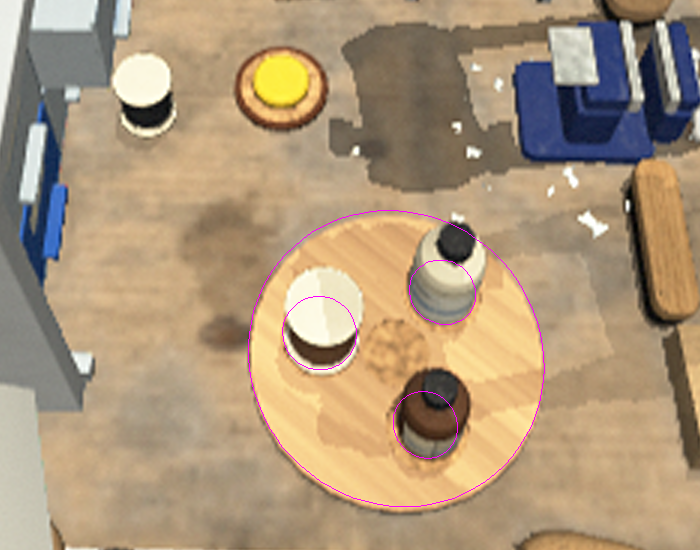

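The scene crop shows all three upright on their own discs, brown at (430,420), and the wax flat on the pad. The gripper is clear, so I'm handing in.

```bash
python3 -c "
from bench import ctrl
print(ctrl.close_job())"
```

```text
the job is handed in; nothing more can be done
None
```

The job is handed in at about 48 s of the 136 s limit: the wax lies flat in the middle of the cork pad, and both bottles and the spool stand upright on their own cork discs, within about 2 mm by the last pictures; nothing tipped, and the yellow bottle and the small black spool were not touched.

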